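Reload the three-roll tape dispenser

ROBOT

A 6-joint arm with a two-finger parallel gripper is mounted at the origin on the work surface. World frame = base frame: x ahead of the robot, y to its left, z up, the work surface at z = 0. Lengths are in m, angles in rad, forces in N, time in s.
With the tool pointing down it reaches from about 0.375 to 0.9 m from the base axis. Payload 3.1 kg.
Tool frame: the origin (TCP) lies midway between the tips of the shut fingers; the grasp point (between the pads) lies 19 mm behind it (manip.grasp_offset is the distance from the TCP to the grasp point, in m); z points along the fingers, y is the line along which they close (so a half turn about z gives the same grasp; the last joint's range is limited). The gripper opens to 85 mm and grips with 20 to 120 N. Pads are 22 mm wide; open, the fingers measure 114 mm over their backs; the gripper's body (76 mm by 85 mm) begins 54 mm behind the grasp point. The pads swing forward as they close: fully open they stand 13 mm farther back than shut.
Start: joints at [-1.444, 0.527, 1.433, -0, 1.181, -0.178], TCP at [0.188, -0.596, 0.231] pointing down, gripper open.
Joint ranges: [-3.08, 3.08], [-0.75, 2.2], [0.22, 2.44], [-1.43, 4.57], [0, 2.65], [-2.85, 2.85]. Speed limits (rad/s): [2.79, 2.79, 3.14, 3.14, 3.14, 3.14].

INTERFACE

Orientations are given as a unit quaternion [x, y, z, w].
In Python, from station import sensors, cams, order, manip gives the robot as it stands.
- The arm moves only by the tool move_arm, never from a script. Its argument "targets" is a list of rows, each an object of numbers: "dx", "dy", "dz": the shift along the world's x, y, z normalised to -1 to 1, where 1 is 25 mm; "rx", "ry", "rz": the turn, a rotation vector about the world's x, y, z normalised to -1 to 1, where 1 is 30 degrees. A call has exactly 10 rows; each row shifts and turns the commanded pose from where the row before left it; what a row does not reach is not made up. A row lasts 1/8 s, in which the tool goes at most 62.5 mm and 10.7 degrees, less where a joint would pass 70% of its speed; a pose out of reach is approached as far as the arm can. A call with a number of a shift or a turn outside -1 to 1 is refused whole. A call with a gripper value outside its range is refused whole. "claw" is the opening in per cent of the stroke, from 0 (shut) to 100 (fully open), set as the call begins (left out, the last holds). The fingers move at their own pace and stop on an object; "newtons" is the grip in N (left out, the last holds). Time passes only in rows, so rows that do not move let the fingers close, or fill a call up. It gives the time, the measured TCP pose, the force, the opening and the grip force at its end, in the units of the state.
- sensors.sense(): the state, without advancing time (a new reading comes with each control period).
- cams.snapshot(name): name is "scene" or "top"; returns the picture (420x560x3 uint8, red, green, blue); there is no depth.
- cams.camera_model(name): a dict with "fx", "fy", "cx", "cy" (pixels), "extrinsics" (4x4, takes a point from world to camera coordinates). Camera axes: x right, y down, z forward; pixel columns grow to the right and rows downward; lengths in m; the calibration is good to about 2 mm. A picture is of the moment at which its call begins. camera_model takes no time and is no camera call.
- order.sign_off(): hands the job in; it is judged then, once.
The state is a dict: "t": time; "q": joint angles; "qd": joint speeds; "tau": joint torques, N m; "tcp_pos": TCP position; "tool_rot": TCP orientation; "force": force on the tool from outside, world axes, zero at the start; "ft_torque": the same for the moment, N m; "finger_gap": opening from 0.0 (shut) to 1.0 (fully open); "gripper_force": force on a finger pad.
Only numpy, scipy, OpenCV 4.12 (cv2) and the standard library are available. Lean on these libraries where they do the work, as an engineer would, in place of code of your own. Each camera call takes 0.05 s, during which the arm holds its last target. There are 200 camera calls.

TASK

The bench tape dispenser is empty. Take its spindle out of the notches by the handle, run it through the cores of all three new rolls where they stand in the tray, and lift them off together. Set the loaded spindle back down into both notches without dropping it, with the three rolls hanging between the cheeks, and leave the other things on the bench where they are.

Things in the scene. Friction and masses are not known exactly. Their poses are not given: they have to be found in the camera images.
- dispenser: Fixed steel tape dispenser, 144 mm deep (x), 134 mm wide (y), 106 mm high, open on top. Origin under its middle, z up. Two upright cheek plates 5 mm thick stand across y: inner faces at y = -57 and +57 mm, outer at -62 and +62 mm. Base plate 12 mm thick. Toothed cutter bar in front, at x = -82 to -78 mm, up to z = 80 mm; hung rolls clear it.
- notch_right (a point): Middle of the floor of the notch in the -y cheek, at (0, -59.5, 77) mm in the dispenser's frame. The notch is open on top: a slot 20 mm wide (along x) from its floor up to z = 93 mm, then flaring to about 44 mm wide at the cheek's top, z = 106 mm.
- notch_left (a point): The same for the notch in the +y cheek, at (0, 59.5, 77) mm.
- spindle: Loose spindle, 200 mm, 0.11 kg: round aluminium rod 16 mm thick, ribbed black handle 24 mm thick, too thick for the slots. y axis along it to the tip: handle from y = -128 to -66 mm (shoulder), rod on to +72 mm. It starts level in both notches, axis 85 mm above the bench, origin midway between the cheeks (2 mm either way), y along the dispenser's y, handle outside the -y cheek, shoulder 4 mm from it.
- spindle_grip (a point): Middle of the spindle's handle, on its axis, at y = -97 mm in the spindle's frame. The handle is best gripped here from above, fingers on either side. The spindle can turn about its own axis.
- spindle_tip (a point): Point of the spindle's nose, at y = +72 mm in the spindle's frame; the last 9 mm of the rod taper to 7 mm. At the start it stands 10 mm out of the +y cheek.
- tray: Fixed low grey plastic stock tray, 90 mm (x) by 100 mm (y), 28 mm high, walls and floor 4 mm, open on top. Origin under its middle. Two cross walls part it into three slots 28 mm wide, 32 mm apart along its y; a roll stands on edge in each, axis along the tray's y. The spindle passes over its end walls.
- roll_a: New roll of paper tape, 90 mm in diameter and 24 mm wide, 0.05 to 0.1 kg, with a brown cardboard core whose hole is 38 mm in diameter, open right through. Origin at its centre, y axis along the hole. Stands on edge in the tray's -y slot, its centre 48 mm above the bench.
- roll_b: The same kind of roll, in the tray's middle slot.
- roll_c: The same kind of roll, in the tray's +y slot.
- carton: Bystander: closed brown cardboard box, 110 by 160 by 45 mm. Origin under its middle.
- mug: Bystander: pale yellow mug, 76 mm wide and 95 mm high, with a handle. Origin under its middle.
- parcel_tape: Bystander: larger roll of brown parcel tape lying flat, 110 mm in diameter, 48 mm high. Origin under its middle.
- brush: Bystander: brush with a wooden handle, 190 mm long, lying flat. Its x axis runs along it.
Mind the look-alikes: they are no part of the job. Of the things that look like the spindle, the smallest one is meant.

How it is judged:
On the way, in this order (a step that is already met when the one before it is completed fails the run):
1. the spindle runs through all three rolls while they still stand in the tray (x of roll_a in the frame of spindle between -0.016 and 0.016 m and z of roll_a in the frame of spindle between -0.016 and 0.016 m and y of roll_a in the frame of spindle between -0.056 and 0.06 m and x of roll_b in the frame of spindle between -0.016 and 0.016 m and z of roll_b in the frame of spindle between -0.016 and 0.016 m and y of roll_b in the frame of spindle between -0.056 and 0.06 m and x of roll_c in the frame of spindle between -0.016 and 0.016 m and z of roll_c in the frame of spindle between -0.016 and 0.016 m and y of roll_c in the frame of spindle between -0.056 and 0.06 m and z of each of roll_a, roll_b, roll_c in the frame of tray below 0.06 m and x of roll_a in the frame of tray between -0.02 and 0.02 m and x of roll_b in the frame of tray between -0.02 and 0.02 m and x of roll_c in the frame of tray between -0.02 and 0.02 m), for 0.1 s.
2. all three rolls hang on the spindle together, lifted clear of the tray (x of roll_a in the frame of spindle between -0.016 and 0.016 m and z of roll_a in the frame of spindle between -0.016 and 0.016 m and y of roll_a in the frame of spindle between -0.056 and 0.06 m and x of roll_b in the frame of spindle between -0.016 and 0.016 m and z of roll_b in the frame of spindle between -0.016 and 0.016 m and y of roll_b in the frame of spindle between -0.056 and 0.06 m and x of roll_c in the frame of spindle between -0.016 and 0.016 m and z of roll_c in the frame of spindle between -0.016 and 0.016 m and y of roll_c in the frame of spindle between -0.056 and 0.06 m and height (world z) of each of roll_a, roll_b, roll_c above 0.085 m), for 0.2 s.
At the end, for the whole second after the job is handed in: The spindle lies in both notches as at the start (within 5 mm across and in height, 10 mm lengthwise, 0.06 rad in direction); all three rolls hang on it between the cheeks (centres within 47 mm of the middle along y); all at rest (x of spindle in the frame of dispenser between -0.005 and 0.005 m and y of spindle in the frame of dispenser between -0.01 and 0.01 m and z of spindle in the frame of dispenser between 0.08 and 0.09 m and angle between the y axis of spindle and the y axis of dispenser, either way round below 0.06 rad and x of roll_a in the frame of spindle between -0.016 and 0.016 m and z of roll_a in the frame of spindle between -0.016 and 0.016 m and y of roll_a in the frame of dispenser between -0.047 and 0.047 m and x of roll_b in the frame of spindle between -0.016 and 0.016 m and z of roll_b in the frame of spindle between -0.016 and 0.016 m and y of roll_b in the frame of dispenser between -0.047 and 0.047 m and x of roll_c in the frame of spindle between -0.016 and 0.016 m and z of roll_c in the frame of spindle between -0.016 and 0.016 m and y of roll_c in the frame of dispenser between -0.047 and 0.047 m and linear speed of each of spindle, roll_a, roll_b, roll_c below 0.03 m/s); the robot touches nothing.
It fails at once if the spindle is let go (untouched by the fingers) more than 15 mm above its seat at the dispenser (z of spindle in the frame of dispenser above 0.1 m and horizontal distance between spindle and dispenser below 0.1 m and contact force between the fingers and spindle below 0.05 N).
It fails at once if the carton is moved more than 30 mm (distance of carton from where it was at the start of the episode above 0.03 m).
It fails at once if the mug is moved more than 30 mm (distance of mug from where it was at the start of the episode above 0.03 m).
It fails at once if the parcel tape is moved more than 30 mm (distance of parcel_tape from where it was at the start of the episode above 0.03 m).
It fails at once if the brush is moved more than 30 mm (distance of brush from where it was at the start of the episode above 0.03 m).
It also fails if it takes over 58 s, if anything falls off the work surface, if the arm or the gripper's body presses on something with over 40 N, if the wrist force passes 120 N, or if a joint passes its speed limit or range.

## Working session

There is one attempt and no reset: what is moved stays moved. The work goes in short steps, Python scripts to look and compute and a tool call to move; the robot and the scene stay as the last step left them, time stands still between calls to the robot, and variables do not carry over. Pictures are saved under pics/ and viewed, at most 13 in all, crops included, and the job is handed in when it is done.

Besides the shell and the picture viewer there is one more tool, called after "Emit:" by a JSON object that holds its "method" and its "body". move_arm: Moves the arm, as the interface text tells. Scaled input: -1 to 1 covers 25 mm each way for a shift and 30 degrees each way for a turn. Its arguments: {"type":"object","properties":{"targets":{"type":"array"},"claw":{"type":"number"},"newtons":{"type":"number"}},"required":["targets"]}

```bash
ls; mkdir -p pics
python3 - <<'E'
from station import sensors, cams, order, manip
import cv2
for n in("scene","top"):
    cv2.imwrite(f"pics/{n}0.png",cams.snapshot(n)[:,:,::-1]); m=cams.camera_model(n); print(n,m)
print(sensors.sense()); print(manip.grasp_offset)
E
```

```text
pics
scene {'fx': 398.76470225920224, 'fy': 398.76470225920224, 'cx': 278.12745035087545, 'cy': 202.97370899078393, 'extrinsics': array([[ 0.41049325,  0.911727  , -0.01578481, -0.33538351],
       [ 0.73236236, -0.33995106, -0.58998191, -0.2872748 ],
       [-0.5432685 ,  0.23062339, -0.80726216,  1.37164156],
       [ 0.        ,  0.        ,  0.        ,  1.        ]])}
top {'fx': 439.34669312645104, 'fy': 439.34669312645104, 'cx': 274.88466452929026, 'cy': 209.63250510950246, 'extrinsics': array([[-0.02605598, -0.99947207,  0.01940813,  0.13110655],
       [-0.99553949,  0.02418262, -0.09119389,  0.51641666],
       [ 0.09067641, -0.0216977 , -0.99564401,  1.04957884],
       [ 0.        ,  0.        ,  0.        ,  1.        ]])}
{'t': 0.1, 'q': array([-1.44351042e+00,  5.28362952e-01,  1.43373594e+00,  1.80533141e-06,
        1.18141853e+00, -1.78508688e-01]), 'qd': array([ 1.16120482e-04, -1.61637710e-03, -1.83831692e-03,  1.60224329e-03,
       -4.26623165e-04,  2.66751849e-05]), 'tau': array([-3.37484234e-04, -4.43305385e+01, -1.78585982e+01, -3.05719223e-04,
        3.88449786e-03,  8.83856785e-06]), 'tcp_pos': array([ 0.18809943, -0.59536593,  0.23044994]), 'tool_rot': array([ 9.88333557e-01,  1.52301854e-01,  2.54797048e-05, -9.62043579e-04]), 'force': array([ 1.17497936, -0.67816836, -0.189292  ]), 'ft_torque': array([-0.04245539, -0.0376848 , -0.01038748]), 'gripper_force': 0.0, 'finger_gap': 1.0020255254974593}
0.0187
```

View pics/scene0.png

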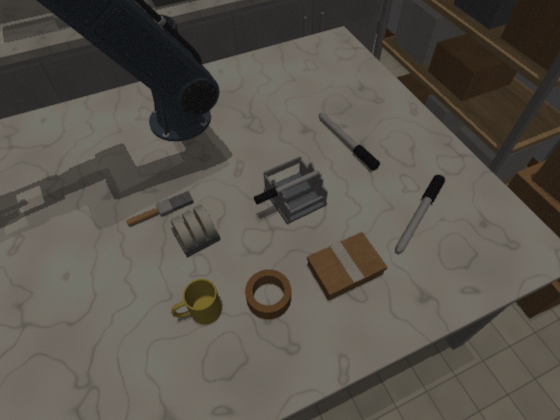

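View pics/top0.png

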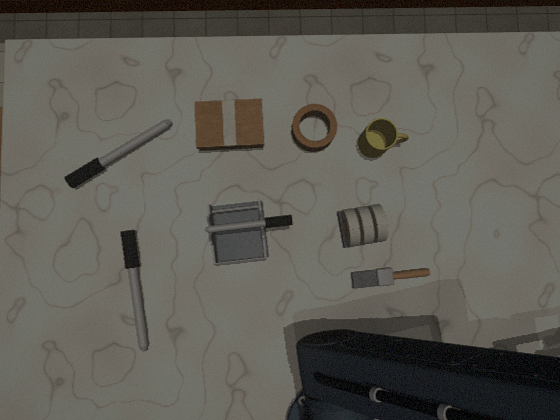

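The top view shows three rod-and-handle things: the one in the dispenser (handle at 278,221, tip at 208,230), and larger loose ones at (120,152) and (135,290). The smallest is the one in the dispenser's notches. The tray with the rolls is at (362,226). A close crop will check this.

Run:
```python
import cv2
a=cv2.imread("pics/top0.png")[192:292,195:435]
a=cv2.convertScaleAbs(cv2.resize(a,None,fx=3.3,fy=3.3,interpolation=cv2.INTER_CUBIC),alpha=1.7)
b=cv2.imread("pics/scene0.png")[150:255,160:340]
b=cv2.convertScaleAbs(cv2.resize(b,None,fx=2.5,fy=2.5,interpolation=cv2.INTER_CUBIC),alpha=1.7)
import numpy as np
o=np.zeros((a.shape[0]+b.shape[0],a.shape[1],3),np.uint8);o[:a.shape[0]]=a;o[a.shape[0]:,:b.shape[1]]=b
cv2.imwrite("pics/crop0.png",o);print(o.shape)
```

```text
(592, 792, 3)
```

View pics/crop0.png

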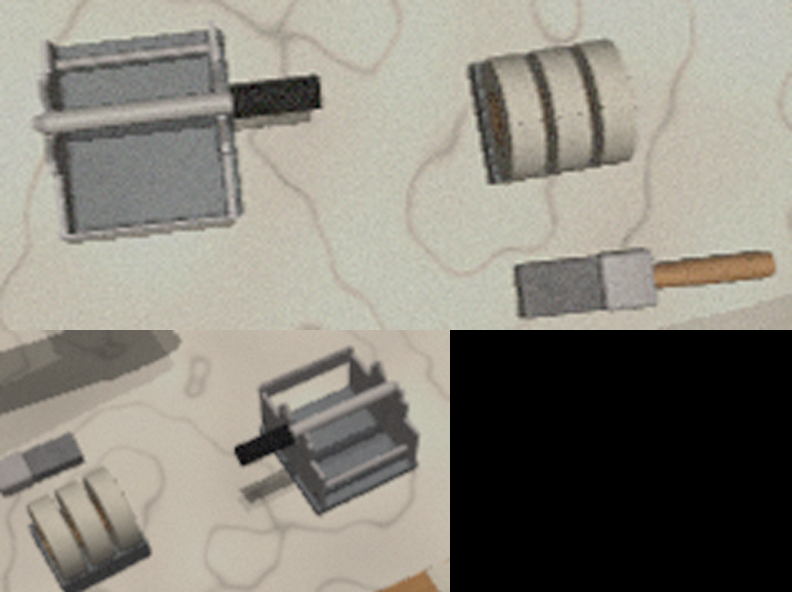

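Crop check: the small spindle lies in the dispenser, with its handle centre at full-image (278.3,221.1), tip at (207.1,229.0) and handle end at (292,219.6). The middle roll's centre is about (366.5,225). The choice stands. Next I'll cast rays.

```bash
cat > h.py <<'E'
import numpy as np, cv2
from station import sensors, cams, order, manip
def cast(n,u,v,z):
    m=cams.camera_model(n);E=m["extrinsics"];R=E[:3,:3];c=-R.T@E[:3,3]
    d=R.T@np.array([(u-m["cx"])/m["fx"],(v-m["cy"])/m["fy"],1]);return c+d*(z-c[2])/d[2]
def proj(n,p):
    m=cams.camera_model(n);E=m["extrinsics"];q=E[:3,:3]@p+E[:3,3]
    return np.array([q[0]/q[2]*m["fx"]+m["cx"],q[1]/q[2]*m["fy"]+m["cy"]])
def blob(img,box,f,seed=None):
    """largest component of mask f inside box (u0,v0,u1,v1)->minAreaRect in full px"""
    u0,v0,u1,v1=box; m=f(img[v0:v1,u0:u1].astype(int)).astype(np.uint8)
    c=max(cv2.findContours(m,cv2.RETR_EXTERNAL,cv2.CHAIN_APPROX_NONE)[0],key=cv2.contourArea)
    r=cv2.minAreaRect(c);return np.add(r[0],(u0,v0)),r[1],r[2],cv2.boxPoints(r)+(u0,v0)
E
python3 - <<'E'
from h import *
np.set_printoptions(precision=4,suppress=True)
t=cv2.imread("pics/top0.png");s=cv2.imread("pics/scene0.png")
dark=lambda a:a.max(2)<32
for n,i,b in(("top",t,(262,210,300,235)),("scene",s,(248,180,285,208))):
    r=blob(i,b,dark);print(n,"handle",r[0],r[1],r[2],cast(n,*r[0],.085))
print("tip",cast("top",207.1,229,.085),"end",cast("top",292,219.6,.085))
cream=lambda a:(a.min(2)>75)
for u in(345,352,357,361,366,371,376,381):
    print(u,t[196:256:3,u].mean(1).astype(int))
p=cast("top",366.5,225,.048);print("rollB",p,"in scene",proj("scene",p))
d=cast("top",382,222.8,.048)-cast("top",349,227.5,.048);print("tray dir",np.degrees(np.arctan2(d[1],d[0])))
for l,a,b in(("cutL",(209,205),(215,264)),("tray left",(337.5,212),(344.5,247)),("roll lower edge",(351,246),(386,240)),("disp base",(216,264.5),(266,258.5)),("rod",(207.1,229),(265,222.6))):
    d=cast("top",*b,.05)-cast("top",*a,.05);print(l,np.degrees(np.arctan2(d[1],d[0])))
E
```

```text
top handle [278.2935 220.9949] (9.405720710754395, 25.93875503540039) 83.2901611328125 [0.4875 0.1123 0.085 ]
scene handle [265.431  195.3276] (8.727680206298828, 23.211915969848633) 68.19859313964844 [0.4855 0.1135 0.085 ]
tip [0.4733 0.2751 0.085 ] end [0.4899 0.0808 0.085 ]
345 [110 108 109 110 116  79  68  49  42  44  38  44  36  44  42  44  50  65
 109 111]
352 [108 113 108 111  79  80  88 104 104 106 105  83 102 102  96  87  68 109
 110 113]
357 [ 98 101 108 109  60  47  42  68 101 108 112 109 103  95  90  83  58 111
 110 113]
361 [114 104 102 106  74  92 105  85  44  36  43  38  33  47  43  50  45  96
  99  96]
366 [116 114 111 105  78  89 101 104 104 106 109 103 102  96  87  77 108 108
 106 110]
371 [106 103 112  72  44  46  55  83 110 108  94 104  97  95  81  70 107 108
 107 108]
376 [110 110 115  70  86  98 103  98  84  56  51  42  33  45  43  36 111 105
 110 108]
381 [112 110 112 104  85  97 107 109 106 108 101 104  92  85  79  53 109 110
 107 107]
rollB [ 0.4751 -0.0987  0.048 ] in scene [190.5252 227.972 ]
tray dir -83.37374696955195
cutL -174.95781876738258
tray left -170.9081508392625
roll lower edge -81.84766751742089
disp base -84.70931501951178
rod -85.10550602508147
```

Emit:
{"method": "move_arm", "body": {"targets": [{"dx": 0.4, "dy": 0.94, "rz": 0.086}, {"dx": 0.4, "dy": 0.94, "rz": 0.086}, {"dx": 0.4, "dy": 0.94, "rz": 0.086}, {"dx": 0.4, "dy": 0.94, "rz": 0.086}, {"dx": 0.4, "dy": 0.94, "rz": 0.086}, {"dx": 0.4, "dy": 0.94, "rz": 0.086}, {"dx": 0.4, "dy": 0.94, "rz": 0.086}, {"dx": 0.4, "dy": 0.94, "rz": 0.086}, {"dx": 0.4, "dy": 0.94, "rz": 0.086}, {"dx": 0.4, "dy": 0.94, "rz": 0.086}], "claw": 100}}

```text
schema error: expected keys dx, dy, dz, rx, ry, rz
```

Emit:
{"method": "move_arm", "body": {"targets": [{"dx": 0.4, "dy": 0.94, "rz": 0.086}, {"dx": 0.4, "dy": 0.94, "rz": 0.086}, {"dx": 0.4, "dy": 0.94, "rz": 0.086}, {"dx": 0.4, "dy": 0.94, "rz": 0.086}, {"dx": 0.4, "dy": 0.94, "rz": 0.086}, {"dx": 0.4, "dy": 0.94, "rz": 0.086}, {"dx": 0.4, "dy": 0.94, "rz": 0.086}, {"dx": 0.4, "dy": 0.94, "rz": 0.086}, {"dx": 0.4, "dy": 0.94, "rz": 0.086}, {"dx": 0.4, "dy": 0.94, "rz": 0.086}]}}

```text
schema error: expected keys dx, dy, dz, rx, ry, rz
```

Emit:
{"method": "move_arm", "body": {"targets": [{"dx": 0.4, "dy": 0.94, "rz": 0.086}, {"dx": 0.4, "dy": 0.94, "rz": 0.086}, {"dx": 0.4, "dy": 0.94, "rz": 0.086}, {"dx": 0.4, "dy": 0.94, "rz": 0.086}, {"dx": 0.4, "dy": 0.94, "rz": 0.086}, {"dx": 0.4, "dy": 0.94, "rz": 0.086}, {"dx": 0.4, "dy": 0.94, "rz": 0.086}, {"dx": 0.4, "dy": 0.94, "rz": 0.086}, {"dx": 0.4, "dy": 0.9, "rz": 0.086}, {"dx": 0.3, "dy": 0.8, "rz": 0.086}]}}

```text
schema error: expected keys dx, dy, dz, rx, ry, rz
```

All six keys are needed in every row.

Emit:
{"method": "move_arm", "body": {"targets": [{"dx": 0.4, "dy": 0.94, "dz": 0, "rx": 0, "ry": 0, "rz": 0.086}, {"dx": 0.4, "dy": 0.94, "dz": 0, "rx": 0, "ry": 0, "rz": 0.086}, {"dx": 0.4, "dy": 0.94, "dz": 0, "rx": 0, "ry": 0, "rz": 0.086}, {"dx": 0.4, "dy": 0.94, "dz": 0, "rx": 0, "ry": 0, "rz": 0.086}, {"dx": 0.4, "dy": 0.94, "dz": 0, "rx": 0, "ry": 0, "rz": 0.086}, {"dx": 0.4, "dy": 0.94, "dz": 0, "rx": 0, "ry": 0, "rz": 0.086}, {"dx": 0.4, "dy": 0.94, "dz": 0, "rx": 0, "ry": 0, "rz": 0.086}, {"dx": 0.4, "dy": 0.94, "dz": 0, "rx": 0, "ry": 0, "rz": 0.086}, {"dx": 0.4, "dy": 0.94, "dz": 0, "rx": 0, "ry": 0, "rz": 0.086}, {"dx": 0.4, "dy": 0.94, "dz": 0, "rx": 0, "ry": 0, "rz": 0.086}], "claw": 100}}

```text
t: 1.35
tcp_pos: [0.2887, -0.3595, 0.2313]
tool_rot: [0.929, 0.37, 0.0, -0.0]
force: [-0.1, -0.1, -0.5]
finger_gap: 0.997
gripper_force: 0.0
```

Emit:
{"method": "move_arm", "body": {"targets": [{"dx": 0.4, "dy": 0.94, "dz": 0, "rx": 0, "ry": 0, "rz": 0.086}, {"dx": 0.4, "dy": 0.94, "dz": 0, "rx": 0, "ry": 0, "rz": 0.086}, {"dx": 0.4, "dy": 0.94, "dz": 0, "rx": 0, "ry": 0, "rz": 0.086}, {"dx": 0.4, "dy": 0.94, "dz": 0, "rx": 0, "ry": 0, "rz": 0.086}, {"dx": 0.4, "dy": 0.94, "dz": 0, "rx": 0, "ry": 0, "rz": 0.086}, {"dx": 0.4, "dy": 0.94, "dz": 0, "rx": 0, "ry": 0, "rz": 0.086}, {"dx": 0.4, "dy": 0.94, "dz": 0, "rx": 0, "ry": 0, "rz": 0.086}, {"dx": 0.4, "dy": 0.94, "dz": 0, "rx": 0, "ry": 0, "rz": 0.086}, {"dx": 0.4, "dy": 0.94, "dz": 0, "rx": 0, "ry": 0, "rz": 0.086}, {"dx": 0.4, "dy": 0.94, "dz": 0, "rx": 0, "ry": 0, "rz": 0.086}]}}

```text
t: 2.6
tcp_pos: [0.3883, -0.1246, 0.2314]
tool_rot: [0.823, 0.568, 0.0, 0.0]
force: [0.4, -0.1, -0.1]
finger_gap: 1.004
gripper_force: 0.0
```

Emit:
{"method": "move_arm", "body": {"targets": [{"dx": 0.4, "dy": 0.94, "dz": 0, "rx": 0, "ry": 0, "rz": 0.086}, {"dx": 0.4, "dy": 0.94, "dz": 0, "rx": 0, "ry": 0, "rz": 0.086}, {"dx": 0.4, "dy": 0.94, "dz": 0, "rx": 0, "ry": 0, "rz": 0.086}, {"dx": 0.4, "dy": 0.94, "dz": -0.2, "rx": 0, "ry": 0, "rz": 0.086}, {"dx": 0.4, "dy": 0.94, "dz": -0.2, "rx": 0, "ry": 0, "rz": 0.086}, {"dx": 0.4, "dy": 0.94, "dz": -0.2, "rx": 0, "ry": 0, "rz": 0.086}, {"dx": 0.4, "dy": 0.94, "dz": -0.3, "rx": 0, "ry": 0, "rz": 0.086}, {"dx": 0.4, "dy": 0.94, "dz": -0.3, "rx": 0, "ry": 0, "rz": 0.086}, {"dx": 0.4, "dy": 0.94, "dz": -0.3, "rx": 0, "ry": 0, "rz": 0.086}, {"dx": 0.3, "dy": 0.8, "dz": -0.3, "rx": 0, "ry": 0, "rz": 0.08}]}}

```text
t: 3.85
tcp_pos: [0.4857, 0.107, 0.1861]
tool_rot: [0.676, 0.737, 0.0, 0.0]
force: [0.3, -0.6, -0.6]
finger_gap: 1.0
gripper_force: 0.0
```

Emit:
{"method": "move_arm", "body": {"targets": [{"dx": 0, "dy": 0.2, "dz": -0.5, "rx": 0, "ry": 0, "rz": 0}, {"dx": 0, "dy": 0, "dz": -0.6, "rx": 0, "ry": 0, "rz": 0}, {"dx": 0, "dy": 0, "dz": -0.6, "rx": 0, "ry": 0, "rz": 0}, {"dx": 0, "dy": 0, "dz": -0.6, "rx": 0, "ry": 0, "rz": 0}, {"dx": 0, "dy": 0, "dz": -0.6, "rx": 0, "ry": 0, "rz": 0}, {"dx": 0, "dy": 0, "dz": -0.6, "rx": 0, "ry": 0, "rz": 0}, {"dx": 0, "dy": 0, "dz": -0.5, "rx": 0, "ry": 0, "rz": 0}, {"dx": 0, "dy": 0, "dz": -0.4, "rx": 0, "ry": 0, "rz": 0}, {"dx": 0, "dy": 0, "dz": -0.3, "rx": 0, "ry": 0, "rz": 0}, {"dx": 0, "dy": 0, "dz": 0, "rx": 0, "ry": 0, "rz": 0}]}}

```text
t: 5.1
tcp_pos: [0.4854, 0.1105, 0.0683]
tool_rot: [0.677, 0.736, -0.0, -0.0]
force: [0.6, -0.6, -0.3]
finger_gap: 1.0
gripper_force: 0.0
```

Run:
```python
from h import *
o=[]
for n,(u0,v0,u1,v1) in(("top",(200,170,330,270)),("scene",(225,130,355,230))):
    a=cams.snapshot(n)[:,:,::-1]
    o.append(cv2.convertScaleAbs(cv2.resize(a[v0:v1,u0:u1],None,fx=3,fy=3,interpolation=cv2.INTER_CUBIC),alpha=1.8))
cv2.imwrite("pics/grip.png",np.hstack(o)); print(sensors.sense()["tcp_pos"])
```

```text
[0.48589245 0.11055651 0.0689602 ]
```

View pics/grip.png

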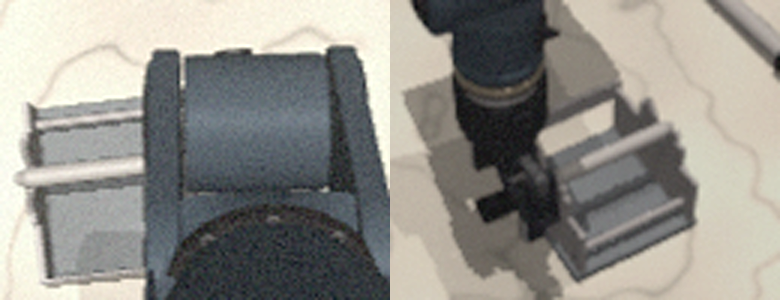

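The top view hides the grip under the wrist. In the scene view the fingers straddle the handle (~265,196) beside the cheek. I'll lower 4 mm and close.

Emit:
{"method": "move_arm", "body": {"targets": [{"dx": 0, "dy": 0.05, "dz": -0.2, "rx": 0, "ry": 0, "rz": 0}, {"dx": 0, "dy": 0, "dz": 0, "rx": 0, "ry": 0, "rz": 0}, {"dx": 0, "dy": 0, "dz": 0, "rx": 0, "ry": 0, "rz": 0}, {"dx": 0, "dy": 0, "dz": 0, "rx": 0, "ry": 0, "rz": 0}, {"dx": 0, "dy": 0, "dz": 0, "rx": 0, "ry": 0, "rz": 0}, {"dx": 0, "dy": 0, "dz": 0, "rx": 0, "ry": 0, "rz": 0}, {"dx": 0, "dy": 0, "dz": 0, "rx": 0, "ry": 0, "rz": 0}, {"dx": 0, "dy": 0, "dz": 0, "rx": 0, "ry": 0, "rz": 0}, {"dx": 0, "dy": 0, "dz": 0, "rx": 0, "ry": 0, "rz": 0}, {"dx": 0, "dy": 0, "dz": 0, "rx": 0, "ry": 0, "rz": 0}], "claw": 0, "newtons": 110}}

```text
t: 6.45
tcp_pos: [0.4859, 0.1118, 0.0639]
tool_rot: [0.677, 0.736, 0.0, 0.0]
force: [-0.6, -0.4, 3.7]
finger_gap: 0.253
gripper_force: 107.5
```

Emit:
{"method": "move_arm", "body": {"targets": [{"dx": 0, "dy": 0, "dz": 0.3, "rx": 0, "ry": 0, "rz": 0}, {"dx": 0, "dy": 0, "dz": 0.5, "rx": 0, "ry": 0, "rz": 0}, {"dx": 0, "dy": 0, "dz": 0.6, "rx": 0, "ry": 0, "rz": 0}, {"dx": 0, "dy": 0, "dz": 0.6, "rx": 0, "ry": 0, "rz": 0}, {"dx": 0, "dy": 0, "dz": 0.6, "rx": 0, "ry": 0, "rz": 0}, {"dx": 0, "dy": 0, "dz": 0.6, "rx": 0, "ry": 0, "rz": 0}, {"dx": 0, "dy": -0.4, "dz": 0.4, "rx": 0, "ry": 0, "rz": 0}, {"dx": 0.1, "dy": -0.7, "dz": 0, "rx": 0, "ry": 0, "rz": 0.02}, {"dx": 0.05, "dy": -0.9, "dz": 0, "rx": 0, "ry": 0, "rz": 0.02}, {"dx": 0.05, "dy": -0.9, "dz": 0, "rx": 0, "ry": 0, "rz": 0.02}]}}

```text
t: 7.7
tcp_pos: [0.4906, 0.0381, 0.1542]
tool_rot: [0.665, 0.746, -0.0, 0.0]
force: [0.0, 0.3, -1.0]
finger_gap: 0.251
gripper_force: 107.6
```

Emit:
{"method": "move_arm", "body": {"targets": [{"dx": 0.05, "dy": -0.9, "dz": 0, "rx": 0, "ry": 0, "rz": 0.01}, {"dx": 0.05, "dy": -0.9, "dz": 0, "rx": 0, "ry": 0, "rz": 0.01}, {"dx": 0.05, "dy": -0.9, "dz": 0, "rx": 0, "ry": 0, "rz": 0.01}, {"dx": 0.05, "dy": -0.9, "dz": 0, "rx": 0, "ry": 0, "rz": 0.01}, {"dx": 0.05, "dy": -0.9, "dz": 0, "rx": 0, "ry": 0, "rz": 0.01}, {"dx": 0.05, "dy": -0.9, "dz": 0, "rx": 0, "ry": 0, "rz": 0}, {"dx": 0.05, "dy": -0.9, "dz": 0, "rx": 0, "ry": 0, "rz": 0}, {"dx": 0.05, "dy": -0.9, "dz": 0, "rx": 0, "ry": 0, "rz": 0}, {"dx": 0.05, "dy": -0.9, "dz": 0, "rx": 0, "ry": 0, "rz": 0}, {"dx": 0.05, "dy": -0.9, "dz": 0, "rx": 0, "ry": 0, "rz": 0}]}}

```text
t: 8.95
tcp_pos: [0.5031, -0.1871, 0.154]
tool_rot: [0.656, 0.755, -0.0, 0.0]
force: [0.6, -0.7, -0.4]
finger_gap: 0.249
gripper_force: 107.6
```

Emit:
{"method": "move_arm", "body": {"targets": [{"dx": 0.05, "dy": -0.9, "dz": 0, "rx": 0, "ry": 0, "rz": 0}, {"dx": 0.05, "dy": -0.9, "dz": 0, "rx": 0, "ry": 0, "rz": 0}, {"dx": 0.05, "dy": -0.9, "dz": 0, "rx": 0, "ry": 0, "rz": 0}, {"dx": 0.05, "dy": -0.9, "dz": 0, "rx": 0, "ry": 0, "rz": 0}, {"dx": 0.05, "dy": -0.8, "dz": 0, "rx": 0, "ry": 0, "rz": 0}, {"dx": 0, "dy": -0.2, "dz": 0, "rx": 0, "ry": 0, "rz": 0}, {"dx": 0, "dy": 0, "dz": -0.5, "rx": 0, "ry": 0, "rz": 0}, {"dx": 0, "dy": 0, "dz": -0.5, "rx": 0, "ry": 0, "rz": 0}, {"dx": 0, "dy": 0, "dz": -0.5, "rx": 0, "ry": 0, "rz": 0}, {"dx": 0, "dy": 0, "dz": 0, "rx": 0, "ry": 0, "rz": 0}]}}

```text
t: 10.2
tcp_pos: [0.5086, -0.2994, 0.1146]
tool_rot: [0.656, 0.755, 0.0, -0.002]
force: [-0.5, 0.0, -0.9]
finger_gap: 0.251
gripper_force: 107.6
```

Run:
```python
from h import *
o=[]
for n,(u0,v0,u1,v1) in(("top",(330,180,460,290)),("scene",(110,150,240,260))):
    a=cams.snapshot(n)[:,:,::-1]; cv2.imwrite(f"pics/{n}1.png",a)
    o.append(cv2.convertScaleAbs(cv2.resize(a[v0:v1,u0:u1],None,fx=3,fy=3,interpolation=cv2.INTER_CUBIC),alpha=1.8))
cv2.imwrite("pics/pre.png",np.hstack(o)); s=sensors.sense();print(s["tcp_pos"],s["tool_rot"],s["force"])
```

```text
[ 0.50946362 -0.30038791  0.11600124] [ 6.55625843e-01  7.55085866e-01  1.11468297e-05 -2.97686385e-04] [-0.24846955  0.16338362 -1.45000306]
```

View pics/pre.png

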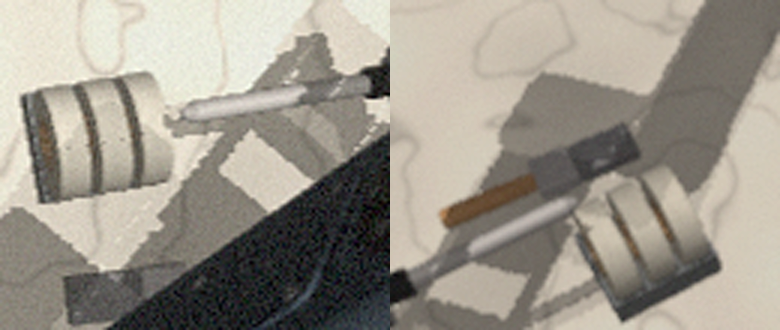

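The rod and tip show at top-view pixel (390,217), with the rolls to the left. The tip still overlaps the nearest roll in plan, so I'll back off before going down. First I'll refine the roll axis from edge gradients.

Run:
```python
from h import *
np.set_printoptions(precision=4,suppress=True)
g=cv2.GaussianBlur(cv2.imread("pics/top0.png"),(0,0),0.8).mean(2)
us=np.arange(350,386)
dg=np.diff(g,axis=0)
up=[198+np.argmin(dg[198:214,u])+.5 for u in us]; lo=[236+np.argmax(dg[236:254,u])+.5 for u in us]
for l in(up,lo):print(np.array(l))
def rfit(y):
    p=np.polyfit(us,y,1)
    for _ in range(4):
        r=abs(np.polyval(p,us)-y);k=r<max(1,1.2*np.median(r));p=np.polyfit(us[k],np.array(y)[k],1)
    return p
a,b=rfit(up),rfit(lo);print(a,b)
for u in(350,366.5,383):print(u,cast("top",u,(np.polyval(a,u)+np.polyval(b,u))/2,.048), cast("top",u,np.polyval(a,u),.048)[0]-cast("top",u,np.polyval(b,u),.048)[0])
print("tip",cast("top",390,217.3,.137),"rod bk",cast("top",330+295/3,180+97/3,.137))
# gaps at ridge, sampled along roll direction at row of mid
for off in(-6,0,6):
    u=np.arange(340,396);v=np.polyval((a+b)/2,u)+off
    print(off,cv2.remap(g.astype(np.float32),u[None].astype(np.float32),v[None].astype(np.float32),1)[0].astype(int))
```

```text
[207.5 207.5 207.5 207.5 207.5 207.5 207.5 206.5 206.5 206.5 206.5 205.5
 205.5 205.5 205.5 205.5 205.5 205.5 205.5 205.5 204.5 204.5 204.5 203.5
 203.5 203.5 203.5 203.5 203.5 203.5 203.5 204.5 205.5 206.5 209.5 213.5]
[246.5 246.5 246.5 246.5 246.5 245.5 245.5 245.5 245.5 245.5 245.5 244.5
 244.5 244.5 244.5 244.5 243.5 243.5 243.5 243.5 243.5 243.5 242.5 242.5
 242.5 242.5 242.5 241.5 241.5 241.5 241.5 241.5 241.5 240.5 240.5 240.5]
[ -0.1597 263.75  ] [ -0.1802 309.8829]
350 [ 0.4706 -0.059   0.048 ] 0.09270493141405073
366.5 [ 0.4763 -0.0988  0.048 ] 0.09206685368839723
383 [ 0.482  -0.1386  0.048 ] 0.09142640791912715
tip [ 0.4862 -0.1305  0.137 ] rod bk [ 0.495  -0.2155  0.137 ]
-6 [ 43  48  47  42  40  40  46  62  88 103 106 106 106 107 106 104 101  90
  65  47  46  63  89 103 105 106 106 105 105 104 100  84  59  46  51  72
  95 105 107 107 107 105 104 103 102 102 105 108 109 110 109 110 110 111
 111 110]
0 [ 49  43  47  46  44  43  40  45  58  84 102 107 107 107 106 107 108 108
  99  74  51  47  62  88 103 105 107 107 107 106 107 106  95  69  46  46
  62  88 103 107 106 106 106 107 108 107 106 106 108 108 108 109 109 109
 109 109]
6 [ 82  53  43  47  46  40  37  40  44  57  83  99 102 100  99 100 101 102
 102  93  68  45  43  58  85 100 103 102 101 101 103 104 100  86  63  47
  47  63  87 101 102 101 100 101 102 101 102 104 106 107 108 108 109 109
 108 106]
```

Emit:
{"method": "move_arm", "body": {"targets": [{"dx": 0, "dy": -0.6, "dz": 0, "rx": 0, "ry": 0, "rz": 0}, {"dx": 0, "dy": -0.6, "dz": 0, "rx": 0, "ry": 0, "rz": 0}, {"dx": 0, "dy": 0, "dz": -0.5, "rx": 0, "ry": 0, "rz": 0}, {"dx": 0, "dy": 0, "dz": -0.6, "rx": 0, "ry": 0, "rz": 0}, {"dx": 0, "dy": 0, "dz": -0.6, "rx": 0, "ry": 0, "rz": 0}, {"dx": 0, "dy": 0, "dz": -0.6, "rx": 0, "ry": 0, "rz": 0}, {"dx": 0, "dy": 0, "dz": -0.6, "rx": 0, "ry": 0, "rz": 0}, {"dx": 0, "dy": 0, "dz": -0.4, "rx": 0, "ry": 0, "rz": 0}, {"dx": 0, "dy": 0, "dz": -0.2, "rx": 0, "ry": 0, "rz": 0}, {"dx": 0, "dy": 0, "dz": 0, "rx": 0, "ry": 0, "rz": 0}]}}

```text
t: 11.55
tcp_pos: [0.5094, -0.3307, 0.0286]
tool_rot: [0.656, 0.755, 0.0, -0.0]
force: [0.3, 0.5, -0.5]
finger_gap: 0.251
gripper_force: 107.6
```

Run:
```python
from h import *
o=[]
print(proj("scene",np.array([.486,-.132,.137])),"seen 171.7 217.7")
for n,(u0,v0,u1,v1) in(("top",(330,180,460,290)),("scene",(110,150,240,260))):
    a=cams.snapshot(n)[:,:,::-1]; cv2.imwrite(f"pics/{n}2.png",a)
    o.append(cv2.convertScaleAbs(cv2.resize(a[v0:v1,u0:u1],None,fx=3,fy=3,interpolation=cv2.INTER_CUBIC),alpha=1.8))
cv2.imwrite("pics/pre2.png",np.hstack(o)); s=sensors.sense();p=s["tcp_pos"];print(p,s["tool_rot"])
tip=p+.169*np.array([-.1405,.99,0]);tip[2]=p[2]+.021;print(tip,proj("top",tip),proj("scene",tip))
```

```text
[171.52587118 216.46394403] seen 171.7 217.7
[ 0.50973858 -0.33102046  0.0292366 ] [ 6.55777303e-01  7.54954232e-01 -2.93972732e-05  4.85834735e-04]
[ 0.48599408 -0.16371046  0.0502366 ] [393.63562547 219.72278201] [167.35176757 239.64751366]
```

View pics/pre2.png

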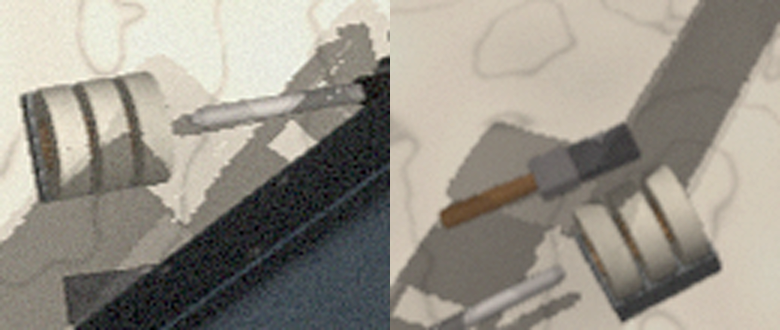

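The tip is at (393.3,219.3) in the top view and (167.7,239.7) in the scene view. Both match the expected pose on the roll axis, so I'll insert.

Emit:
{"method": "move_arm", "body": {"targets": [{"dx": -0.06, "dy": 0.4, "dz": 0, "rx": 0, "ry": 0, "rz": 0}, {"dx": -0.06, "dy": 0.4, "dz": 0, "rx": 0, "ry": 0, "rz": 0}, {"dx": -0.06, "dy": 0.4, "dz": 0, "rx": 0, "ry": 0, "rz": 0}, {"dx": -0.06, "dy": 0.4, "dz": 0, "rx": 0, "ry": 0, "rz": 0}, {"dx": -0.06, "dy": 0.4, "dz": 0, "rx": 0, "ry": 0, "rz": 0}, {"dx": -0.06, "dy": 0.4, "dz": 0, "rx": 0, "ry": 0, "rz": 0}, {"dx": -0.06, "dy": 0.4, "dz": 0, "rx": 0, "ry": 0, "rz": 0}, {"dx": -0.06, "dy": 0.4, "dz": 0, "rx": 0, "ry": 0, "rz": 0}, {"dx": 0, "dy": 0, "dz": 0, "rx": 0, "ry": 0, "rz": 0}, {"dx": 0, "dy": 0, "dz": 0, "rx": 0, "ry": 0, "rz": 0}]}}

```text
t: 12.9
tcp_pos: [0.4978, -0.251, 0.0289]
tool_rot: [0.656, 0.755, -0.0, 0.0]
force: [0.5, 0.1, -0.8]
finger_gap: 0.248
gripper_force: 107.6
```

Emit:
{"method": "move_arm", "body": {"targets": [{"dx": -0.06, "dy": 0.4, "dz": 0, "rx": 0, "ry": 0, "rz": 0}, {"dx": -0.05, "dy": 0.4, "dz": 0, "rx": 0, "ry": 0, "rz": 0}, {"dx": -0.06, "dy": 0.4, "dz": 0, "rx": 0, "ry": 0, "rz": 0}, {"dx": -0.06, "dy": 0.4, "dz": 0, "rx": 0, "ry": 0, "rz": 0}, {"dx": -0.05, "dy": 0.4, "dz": 0, "rx": 0, "ry": 0, "rz": 0}, {"dx": -0.06, "dy": 0.4, "dz": 0, "rx": 0, "ry": 0, "rz": 0}, {"dx": 0, "dy": 0.08, "dz": 0, "rx": 0, "ry": 0, "rz": 0}, {"dx": 0, "dy": 0, "dz": 0, "rx": 0, "ry": 0, "rz": 0}, {"dx": 0, "dy": 0, "dz": 0, "rx": 0, "ry": 0, "rz": 0}, {"dx": 0, "dy": 0, "dz": 0, "rx": 0, "ry": 0, "rz": 0}]}}

```text
t: 14.15
tcp_pos: [0.4891, -0.1892, 0.0288]
tool_rot: [0.656, 0.755, 0.0, 0.0]
force: [0.2, -0.0, -1.4]
finger_gap: 0.248
gripper_force: 107.6
```

Run:
```python
from h import *
o=[]
for n,(u0,v0,u1,v1) in(("top",(320,180,450,290)),("scene",(130,160,260,270))):
    a=cams.snapshot(n)[:,:,::-1]; cv2.imwrite(f"pics/{n}3.png",a)
    o.append(cv2.convertScaleAbs(cv2.resize(a[v0:v1,u0:u1],None,fx=3,fy=3,interpolation=cv2.INTER_CUBIC),alpha=1.8))
cv2.imwrite("pics/in.png",np.hstack(o)); s=sensors.sense();p=s["tcp_pos"];print(p,s["force"],s["tool_rot"])
tip=p+.169*np.array([-.1405,.99,0]);tip[2]=p[2]+.021;print(tip,proj("top",tip),proj("scene",tip))
```

```text
[ 0.48899991 -0.18899027  0.02880584] [ 0.05736731 -1.17760186 -0.89785409] [6.55938003e-01 7.54814763e-01 1.75711522e-05 9.58719918e-05]
[ 0.46525541 -0.02168027  0.04980584] [334.55962745 229.93028783] [216.86410469 214.65294861]
```

View pics/in.png

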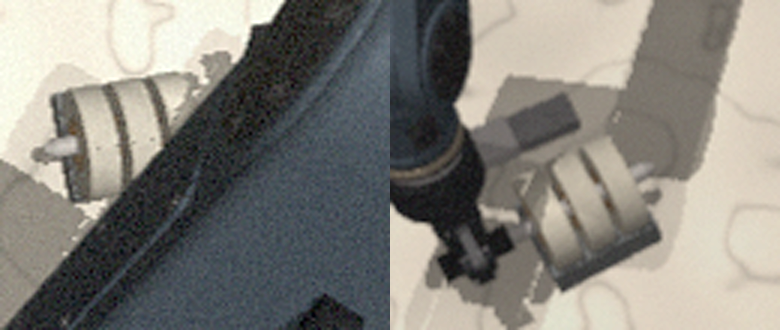

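The rod runs through all three cores: its tip shows beyond the far roll at top (335.7,229.3), with the rolls still upright in the tray. I'll lift gently.

Emit:
{"method": "move_arm", "body": {"targets": [{"dx": 0, "dy": 0, "dz": 0.1, "rx": 0, "ry": 0, "rz": 0}, {"dx": 0, "dy": 0, "dz": 0.15, "rx": 0, "ry": 0, "rz": 0}, {"dx": 0, "dy": 0, "dz": 0.15, "rx": 0, "ry": 0, "rz": 0}, {"dx": 0, "dy": 0, "dz": 0.15, "rx": 0, "ry": 0, "rz": 0}, {"dx": 0, "dy": 0, "dz": 0.2, "rx": 0, "ry": 0, "rz": 0}, {"dx": 0, "dy": 0, "dz": 0.25, "rx": 0, "ry": 0, "rz": 0}, {"dx": 0, "dy": 0, "dz": 0.3, "rx": 0, "ry": 0, "rz": 0}, {"dx": 0, "dy": 0, "dz": 0.3, "rx": 0, "ry": 0, "rz": 0}, {"dx": 0, "dy": 0, "dz": 0.3, "rx": 0, "ry": 0, "rz": 0}, {"dx": 0, "dy": 0, "dz": 0.3, "rx": 0, "ry": 0, "rz": 0}], "claw": 0, "newtons": 120}}

```text
t: 15.5
tcp_pos: [0.4889, -0.1887, 0.0844]
tool_rot: [0.656, 0.755, -0.0, 0.0]
force: [-0.3, -0.0, -3.7]
finger_gap: 0.245
gripper_force: 117.6
```

Emit:
{"method": "move_arm", "body": {"targets": [{"dx": 0, "dy": 0, "dz": 0.4, "rx": 0, "ry": 0, "rz": 0}, {"dx": 0, "dy": 0, "dz": 0.5, "rx": 0, "ry": 0, "rz": 0}, {"dx": 0, "dy": 0, "dz": 0.5, "rx": 0, "ry": 0, "rz": 0}, {"dx": 0, "dy": 0, "dz": 0.5, "rx": 0, "ry": 0, "rz": 0}, {"dx": 0, "dy": 0, "dz": 0.5, "rx": 0, "ry": 0, "rz": 0}, {"dx": 0, "dy": 0, "dz": 0.5, "rx": 0, "ry": 0, "rz": 0}, {"dx": 0, "dy": 0, "dz": 0.5, "rx": 0, "ry": 0, "rz": 0}, {"dx": 0, "dy": 0, "dz": 0.4, "rx": 0, "ry": 0, "rz": 0}, {"dx": 0, "dy": 0, "dz": 0.2, "rx": 0, "ry": 0, "rz": 0}, {"dx": 0, "dy": 0, "dz": 0, "rx": 0, "ry": 0, "rz": 0}]}}

```text
t: 16.75
tcp_pos: [0.489, -0.1888, 0.1841]
tool_rot: [0.656, 0.755, 0.0, 0.0]
force: [0.2, -0.1, -3.5]
finger_gap: 0.249
gripper_force: 117.8
```

Run:
```python
from h import *
o=[]
for n,(u0,v0,u1,v1) in(("top",(320,170,450,280)),("scene",(130,100,260,210))):
    a=cams.snapshot(n)[:,:,::-1]; cv2.imwrite(f"pics/{n}4.png",a)
    o.append(cv2.convertScaleAbs(cv2.resize(a[v0:v1,u0:u1],None,fx=3,fy=3,interpolation=cv2.INTER_CUBIC),alpha=1.8))
cv2.imwrite("pics/up.png",np.hstack(o)); s=sensors.sense();p=s["tcp_pos"];print(p,s["force"],s["tool_rot"],s["ft_torque"])
for d in(.169,.053,.041,.085,.117,.141):
    t=p+d*np.array([-.1405,.99,0]);t[2]=p[2]+.021;print(d,t,(proj("top",t)-(320,170))*3,(proj("scene",t)-(130,100))*3+(390,0))
```

```text
[ 0.4886584  -0.18857219  0.18348301] [-0.21897956 -0.56711286 -3.25013657] [ 6.55784014e-01  7.54948439e-01 -6.82323181e-05 -4.20488887e-04] [-0.32835019 -0.07811342 -0.05074786]
0.169 [ 0.4649139  -0.02126219  0.20448301] [ 78.55978939 169.94384147] [623.69333294 233.03826593]
0.053 [ 0.4812119  -0.13610219  0.20448301] [246.47296407 141.65644162] [487.22635277 296.84171444]
0.041 [ 0.4828979  -0.14798219  0.20448301] [263.75808778 138.74451284] [472.50420025 303.72487474]
0.085 [ 0.4767159  -0.10442219  0.20448301] [200.30144837 149.4347004 ] [525.91558957 278.75304035]
0.117 [ 0.4722199  -0.07274219  0.20448301] [154.01636195 157.23209182] [563.79653624 261.04227231]
0.141 [ 0.4688479  -0.04898219  0.20448301] [119.22776404 163.09273367] [591.69192499 248.00012836]
```

View pics/up.png

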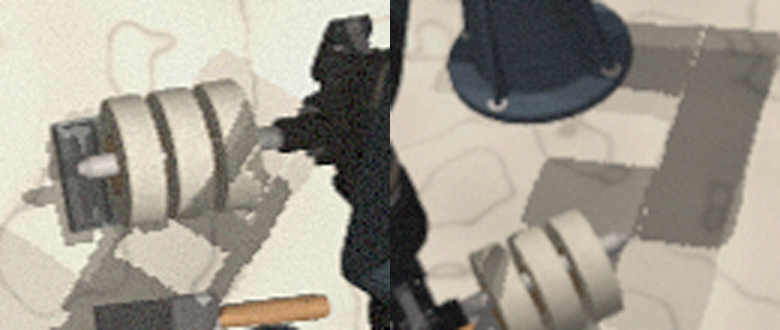

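The three rolls hang spaced on the level rod. The tip is at top crop (80,167) against a predicted (79,170). I'll carry them to the dispenser gently.

Emit:
{"method": "move_arm", "body": {"targets": [{"dx": 0, "dy": 0.2, "dz": 0, "rx": 0, "ry": 0, "rz": 0}, {"dx": 0, "dy": 0.4, "dz": 0, "rx": 0, "ry": 0, "rz": 0}, {"dx": -0.02, "dy": 0.6, "dz": 0, "rx": 0, "ry": 0, "rz": -0.01}, {"dx": -0.02, "dy": 0.6, "dz": 0, "rx": 0, "ry": 0, "rz": -0.01}, {"dx": -0.02, "dy": 0.6, "dz": 0, "rx": 0, "ry": 0, "rz": -0.01}, {"dx": -0.02, "dy": 0.6, "dz": 0, "rx": 0, "ry": 0, "rz": -0.01}, {"dx": -0.02, "dy": 0.6, "dz": 0, "rx": 0, "ry": 0, "rz": -0.01}, {"dx": -0.02, "dy": 0.6, "dz": 0, "rx": 0, "ry": 0, "rz": -0.01}, {"dx": 0, "dy": 0.6, "dz": 0, "rx": 0, "ry": 0, "rz": -0.01}, {"dx": 0, "dy": 0.6, "dz": 0, "rx": 0, "ry": 0, "rz": -0.01}]}}

```text
t: 18.1
tcp_pos: [0.486, -0.0527, 0.1838]
tool_rot: [0.672, 0.741, 0.0, 0.0]
force: [0.1, -1.1, -3.6]
finger_gap: 0.246
gripper_force: 117.8
```

Emit:
{"method": "move_arm", "body": {"targets": [{"dx": 0, "dy": 0.6, "dz": 0, "rx": 0, "ry": 0, "rz": -0.01}, {"dx": 0, "dy": 0.6, "dz": 0, "rx": 0, "ry": 0, "rz": -0.01}, {"dx": 0, "dy": 0.6, "dz": 0, "rx": 0, "ry": 0, "rz": -0.008}, {"dx": 0, "dy": 0.6, "dz": 0, "rx": 0, "ry": 0, "rz": 0}, {"dx": 0, "dy": 0.6, "dz": 0, "rx": 0, "ry": 0, "rz": 0}, {"dx": 0, "dy": 0.6, "dz": 0, "rx": 0, "ry": 0, "rz": 0}, {"dx": 0, "dy": 0.6, "dz": 0, "rx": 0, "ry": 0, "rz": 0}, {"dx": 0, "dy": 0.6, "dz": 0, "rx": 0, "ry": 0, "rz": 0}, {"dx": 0, "dy": 0.6, "dz": 0, "rx": 0, "ry": 0, "rz": 0}, {"dx": 0, "dy": 0.5, "dz": 0, "rx": 0, "ry": 0, "rz": 0}]}}

```text
t: 19.35
tcp_pos: [0.4859, 0.0948, 0.1838]
tool_rot: [0.677, 0.736, -0.0, -0.0]
force: [0.2, 0.2, -3.5]
finger_gap: 0.248
gripper_force: 117.8
```

Emit:
{"method": "move_arm", "body": {"targets": [{"dx": 0, "dy": 0.4, "dz": 0, "rx": 0, "ry": 0, "rz": 0}, {"dx": 0, "dy": 0.2, "dz": 0, "rx": 0, "ry": 0, "rz": 0}, {"dx": 0, "dy": 0.1, "dz": 0, "rx": 0, "ry": 0, "rz": 0}, {"dx": 0, "dy": 0, "dz": 0, "rx": 0, "ry": 0, "rz": 0}, {"dx": 0, "dy": 0, "dz": 0, "rx": 0, "ry": 0, "rz": 0}, {"dx": 0, "dy": 0, "dz": 0, "rx": 0, "ry": 0, "rz": 0}, {"dx": 0, "dy": 0, "dz": 0, "rx": 0, "ry": 0, "rz": 0}, {"dx": 0, "dy": 0, "dz": 0, "rx": 0, "ry": 0, "rz": 0}, {"dx": 0, "dy": 0, "dz": 0, "rx": 0, "ry": 0, "rz": 0}, {"dx": 0, "dy": 0, "dz": 0, "rx": 0, "ry": 0, "rz": 0}]}}

```text
t: 20.6
tcp_pos: [0.4859, 0.1113, 0.1838]
tool_rot: [0.677, 0.736, -0.0, -0.0]
force: [-0.1, -0.1, -4.0]
finger_gap: 0.25
gripper_force: 118.3
```

Run:
```python
from h import *
o=[]
for n,(u0,v0,u1,v1) in(("top",(190,170,320,280)),("scene",(220,90,350,200))):
    a=cams.snapshot(n)[:,:,::-1]; cv2.imwrite(f"pics/{n}5.png",a)
    o.append(cv2.convertScaleAbs(cv2.resize(a[v0:v1,u0:u1],None,fx=3,fy=3,interpolation=cv2.INTER_CUBIC),alpha=1.8))
cv2.imwrite("pics/over.png",np.hstack(o)); s=sensors.sense();p=s["tcp_pos"];q=s["tool_rot"];A=2*np.arctan2(q[1],q[0]);print(p,s["force"],np.degrees(A))
for y in(72,57,44,20,-20,-44,-57):
    t=p+(y+97)*.001*np.array([np.cos(A),np.sin(A),0]);t[2]=p[2]+.021;r=t.copy();r[2]+=.034;print(y,"axis",(proj("top",t)-(190,170))*3,(proj("scene",t)-(220,90))*3+(390,0),"ridge",(proj("top",r)-(190,170))*3)
```

```text
[0.48591583 0.11128358 0.18380006] [ 0.26168396 -0.61389564 -4.14868172] 94.80073541580326
72 axis [ 20.50532647 170.93320399] [694.14409786 152.9934772 ] ridge [ 12.18901267 168.19293435]
57 axis [ 42.87720764 168.50183242] [679.14915998 159.33848965] ridge [ 35.45724712 165.66602801]
44 axis [ 62.24821609 166.3965951 ] [666.05405635 164.87959933] ridge [ 55.60363138 163.47815139]
20 axis [ 97.96635026 162.51475543] [641.63229297 175.21351293] ridge [ 92.74966717 159.4441301 ]
-20 axis [157.37083269 156.05868816] [600.20441615 192.74345511] ridge [154.52375842 152.7355273 ]
-44 axis [192.93829639 152.19322333] [574.90200377 203.45000973] ridge [191.50687828 148.71919851]
-57 axis [212.18050866 150.10198355] [561.05394147 209.30972908] ridge [211.51399865 146.54644581]
```

View pics/over.png

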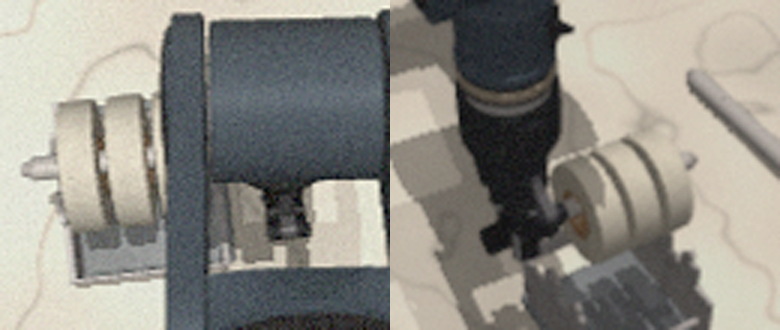

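The three rolls hang between the cheek planes: the left roll's outer edge is at 57 px against a predicted 56 for +44 mm, and the tip is at (23,168). I'll lower straight down.

Emit:
{"method": "move_arm", "body": {"targets": [{"dx": 0, "dy": 0, "dz": -0.3, "rx": 0, "ry": 0, "rz": 0}, {"dx": 0, "dy": 0, "dz": -0.5, "rx": 0, "ry": 0, "rz": 0}, {"dx": 0, "dy": 0, "dz": -0.5, "rx": 0, "ry": 0, "rz": 0}, {"dx": 0, "dy": 0, "dz": -0.5, "rx": 0, "ry": 0, "rz": 0}, {"dx": 0, "dy": 0, "dz": -0.5, "rx": 0, "ry": 0, "rz": 0}, {"dx": 0, "dy": 0, "dz": -0.5, "rx": 0, "ry": 0, "rz": 0}, {"dx": 0, "dy": 0, "dz": -0.5, "rx": 0, "ry": 0, "rz": 0}, {"dx": 0, "dy": 0, "dz": -0.3, "rx": 0, "ry": 0, "rz": 0}, {"dx": 0, "dy": 0, "dz": -0.2, "rx": 0, "ry": 0, "rz": 0}, {"dx": 0, "dy": 0, "dz": 0, "rx": 0, "ry": 0, "rz": 0}]}}

```text
t: 21.95
tcp_pos: [0.4859, 0.1113, 0.0886]
tool_rot: [0.677, 0.736, -0.0, -0.0]
force: [-0.3, -0.2, -2.4]
finger_gap: 0.248
gripper_force: 118.5
```

Emit:
{"method": "move_arm", "body": {"targets": [{"dx": 0, "dy": 0, "dz": -0.2, "rx": 0, "ry": 0, "rz": 0}, {"dx": 0, "dy": 0, "dz": -0.2, "rx": 0, "ry": 0, "rz": 0}, {"dx": 0, "dy": 0, "dz": -0.2, "rx": 0, "ry": 0, "rz": 0}, {"dx": 0, "dy": 0, "dz": -0.2, "rx": 0, "ry": 0, "rz": 0}, {"dx": 0, "dy": 0, "dz": -0.1, "rx": 0, "ry": 0, "rz": 0}, {"dx": 0, "dy": 0, "dz": -0.05, "rx": 0, "ry": 0, "rz": 0}, {"dx": 0, "dy": 0, "dz": 0, "rx": 0, "ry": 0, "rz": 0}, {"dx": 0, "dy": 0, "dz": 0, "rx": 0, "ry": 0, "rz": 0}, {"dx": 0, "dy": 0, "dz": 0, "rx": 0, "ry": 0, "rz": 0}, {"dx": 0, "dy": 0, "dz": 0, "rx": 0, "ry": 0, "rz": 0}]}}

```text
t: 23.2
tcp_pos: [0.4861, 0.1113, 0.0652]
tool_rot: [0.677, 0.736, 0.0, 0.0]
force: [0.4, 0.9, -1.8]
finger_gap: 0.246
gripper_force: 118.6
```

Run:
```python
from h import *
o=[]
for n,(u0,v0,u1,v1) in(("top",(190,170,320,280)),("scene",(220,130,350,240))):
    a=cams.snapshot(n)[:,:,::-1]; cv2.imwrite(f"pics/{n}6.png",a)
    o.append(cv2.convertScaleAbs(cv2.resize(a[v0:v1,u0:u1],None,fx=3,fy=3,interpolation=cv2.INTER_CUBIC),alpha=1.8))
cv2.imwrite("pics/seat.png",np.hstack(o)); s=sensors.sense();print(s["tcp_pos"],s["force"],s["ft_torque"])
```

```text
[0.48601447 0.11129986 0.06511868] [ 0.7058573   0.78338949 -1.84832161] [-0.06252148  0.01754224  0.00553611]
```

View pics/seat.png

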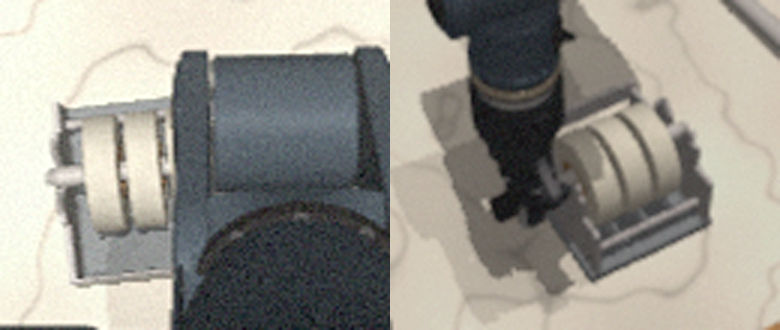

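The spindle sits in the notches: the far end is in its notch at top crop (60,178), and the rolls are clear of the cheeks. I'll settle the last 1.5 mm and release.

Emit:
{"method": "move_arm", "body": {"targets": [{"dx": 0, "dy": 0, "dz": -0.06, "rx": 0, "ry": 0, "rz": 0}, {"dx": 0, "dy": 0, "dz": 0, "rx": 0, "ry": 0, "rz": 0}, {"dx": 0, "dy": 0, "dz": 0, "rx": 0, "ry": 0, "rz": 0}, {"dx": 0, "dy": 0, "dz": 0, "rx": 0, "ry": 0, "rz": 0}, {"dx": 0, "dy": 0, "dz": 0, "rx": 0, "ry": 0, "rz": 0}, {"dx": 0, "dy": 0, "dz": 0, "rx": 0, "ry": 0, "rz": 0}, {"dx": 0, "dy": 0, "dz": 0, "rx": 0, "ry": 0, "rz": 0}, {"dx": 0, "dy": 0, "dz": 0, "rx": 0, "ry": 0, "rz": 0}, {"dx": 0, "dy": 0, "dz": 0, "rx": 0, "ry": 0, "rz": 0}, {"dx": 0, "dy": 0, "dz": 0, "rx": 0, "ry": 0, "rz": 0}], "newtons": 20}}

```text
t: 24.55
tcp_pos: [0.4861, 0.1113, 0.0639]
tool_rot: [0.677, 0.736, 0.0, 0.0]
force: [-0.7, -0.0, 5.7]
finger_gap: 0.25
gripper_force: 119.5
```

Emit:
{"method": "move_arm", "body": {"targets": [{"dx": 0, "dy": 0, "dz": 0, "rx": 0, "ry": 0, "rz": 0}, {"dx": 0, "dy": 0, "dz": 0, "rx": 0, "ry": 0, "rz": 0}, {"dx": 0, "dy": 0, "dz": 0, "rx": 0, "ry": 0, "rz": 0}, {"dx": 0, "dy": 0, "dz": 0, "rx": 0, "ry": 0, "rz": 0}, {"dx": 0, "dy": 0, "dz": 0, "rx": 0, "ry": 0, "rz": 0}, {"dx": 0, "dy": 0, "dz": 0, "rx": 0, "ry": 0, "rz": 0}, {"dx": 0, "dy": 0, "dz": 0, "rx": 0, "ry": 0, "rz": 0}, {"dx": 0, "dy": 0, "dz": 0, "rx": 0, "ry": 0, "rz": 0}, {"dx": 0, "dy": 0, "dz": 0, "rx": 0, "ry": 0, "rz": 0}, {"dx": 0, "dy": 0, "dz": 0, "rx": 0, "ry": 0, "rz": 0}], "claw": 90}}

```text
t: 25.8
tcp_pos: [0.4859, 0.1113, 0.0636]
tool_rot: [0.677, 0.736, 0.0, 0.0]
force: [-0.6, 0.6, 0.0]
finger_gap: 0.896
gripper_force: 0.0
```

Emit:
{"method": "move_arm", "body": {"targets": [{"dx": 0, "dy": 0, "dz": 0.3, "rx": 0, "ry": 0, "rz": 0}, {"dx": 0, "dy": 0, "dz": 0.5, "rx": 0, "ry": 0, "rz": 0}, {"dx": 0, "dy": 0, "dz": 0.6, "rx": 0, "ry": 0, "rz": 0}, {"dx": 0, "dy": 0, "dz": 0.6, "rx": 0, "ry": 0, "rz": 0}, {"dx": 0, "dy": 0, "dz": 0.8, "rx": 0, "ry": 0, "rz": 0}, {"dx": 0, "dy": -0.8, "dz": 0.8, "rx": 0, "ry": 0, "rz": 0}, {"dx": 0, "dy": -1, "dz": 0.8, "rx": 0, "ry": 0, "rz": 0}, {"dx": 0, "dy": -1, "dz": 0.8, "rx": 0, "ry": 0, "rz": 0}, {"dx": 0, "dy": -1, "dz": 0.5, "rx": 0, "ry": 0, "rz": 0}, {"dx": 0, "dy": -1, "dz": 0, "rx": 0, "ry": 0, "rz": 0}]}}

```text
t: 27.05
tcp_pos: [0.4866, -0.0097, 0.2083]
tool_rot: [0.677, 0.736, 0.001, 0.002]
force: [-0.2, -0.0, -0.4]
finger_gap: 0.9
gripper_force: 0.0
```

Emit:
{"method": "move_arm", "body": {"targets": [{"dx": 0, "dy": -1, "dz": 0, "rx": 0, "ry": 0, "rz": 0}, {"dx": 0, "dy": -1, "dz": 0, "rx": 0, "ry": 0, "rz": 0}, {"dx": 0, "dy": -1, "dz": 0, "rx": 0, "ry": 0, "rz": 0}, {"dx": 0, "dy": -1, "dz": 0, "rx": 0, "ry": 0, "rz": 0}, {"dx": 0, "dy": -1, "dz": 0, "rx": 0, "ry": 0, "rz": 0}, {"dx": 0, "dy": -1, "dz": 0, "rx": 0, "ry": 0, "rz": 0}, {"dx": 0, "dy": 0, "dz": 0, "rx": 0, "ry": 0, "rz": 0}, {"dx": 0, "dy": 0, "dz": 0, "rx": 0, "ry": 0, "rz": 0}, {"dx": 0, "dy": 0, "dz": 0, "rx": 0, "ry": 0, "rz": 0}, {"dx": 0, "dy": 0, "dz": 0, "rx": 0, "ry": 0, "rz": 0}]}}

```text
t: 28.3
tcp_pos: [0.4859, -0.1579, 0.2062]
tool_rot: [0.676, 0.736, 0.0, -0.0]
force: [0.1, 0.1, 0.1]
finger_gap: 0.902
gripper_force: 0.0
```

Run:
```python
from h import *
o=[]
for n,(u0,v0,u1,v1) in(("top",(190,170,320,280)),("scene",(220,130,350,240))):
    a=cams.snapshot(n)[:,:,::-1]; cv2.imwrite(f"pics/{n}7.png",a)
    o.append(cv2.convertScaleAbs(cv2.resize(a[v0:v1,u0:u1],None,fx=3,fy=3,interpolation=cv2.INTER_CUBIC),alpha=1.8))
cv2.imwrite("pics/end.png",np.hstack(o)); s=sensors.sense();print(s["tcp_pos"],s["force"],s["t"])
```

```text
[ 0.48594781 -0.15818591  0.20610859] [0.84453082 0.4202995  0.00296597] 28.4
```

View pics/end.png

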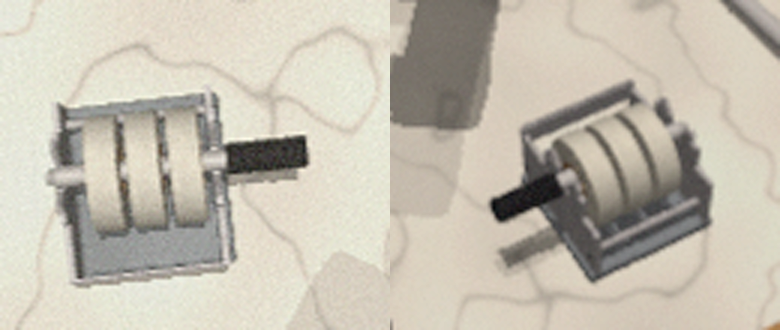

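The final view shows the spindle in both notches, with its handle centre at (279,221) against (278,221) at the start. The three rolls hang between the cheeks and the arm is clear, so I'll hand in.

```bash
python3 -c "
from station import order
print(order.sign_off())"
```

```text
the job is handed in; nothing more can be done
None
```

The loaded spindle is back in both notches with all three rolls hanging between the cheeks. The arm is clear, and the job was handed in at about 28 s; the sign-off gave no verdict.

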